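# Kit out the solar cabinet tray

### The arm

A 6-joint arm with a two-finger parallel gripper is mounted at the origin on the work surface. World frame = base frame: x ahead of the robot, y to its left, z up, the work surface at z = 0. Lengths are in mm, angles in rad, forces in N, time in s.
With the tool pointing down it reaches from about 350 to 775 mm from the base axis. Payload 7.3 kg.
Tool frame: the origin (TCP) lies at the very end of the fingers, on their centre line; the grasp point (between the pads) lies 19 mm behind it; z points along the fingers, y is the line along which they close (so a half turn about z gives the same grasp; the last joint's range is limited). The gripper opens to 92 mm and grips with 3 to 60 N. Pads are 19 mm wide; open, the fingers measure 130 mm over their backs; the gripper's body (75 mm by 190 mm) begins 47 mm behind the grasp point.
Start: joints at [0.983, 0.342, 1.524, -0, 1.275, -0.146], TCP at [224.462, 474.618, 226.741] pointing down, gripper open.
Joint ranges: [-2.53, 2.53], [-0.77, 2.02], [0.04, 2.7], [-1, 4.14], [0.28, 2.66], [-3.11, 3.11]. Speed limits (rad/s): [2.57, 2.57, 3.14, 3.14, 3.14, 3.14].

### API

Orientations are given as [roll, pitch, yaw] about the fixed x, y, z axes, in that order (R = Rz(yaw) Ry(pitch) Rx(roll)).
In Python, from plant import bot gives the robot as it stands.
- The arm moves only by the tool send_rows, never from a script. Its argument "rows" is a list of rows, each an object of numbers: "x", "y", "z": the shift along the tool's x, y, z in units of 0.2 m (1.0 is 0.2 m); "ax", "ay", "az": the turn, a rotation vector about the tool's x, y, z in units of 60 degrees (1.0 is 60 degrees); "jaw": the opening, from -1 (shut) to 1 (fully open), so that 0 is half open. In form: [{"x": .., "y": .., "z": .., "ax": .., "ay": .., "az": .., "jaw": ..}, ...]. A call has exactly 10 rows; each row is the pose to reach, as a shift and turn from the pose commanded when the call began, along the tool's axes at that moment; what a row does not reach only later rows make up. A row lasts 1/8 s, in which the tool goes at most 62.5 mm and 10.7 degrees, less where a joint would pass 70% of its speed; a pose out of reach is approached as far as the arm can. A call with a number of a shift or a turn outside -1 to 1 is refused whole. A call with a gripper value outside its range is refused whole. The fingers move at their own pace and stop on an object; the grip force is fixed at half the most. Time passes only in rows, so rows that repeat a pose let the fingers close, or fill a call up. It gives the time, the measured TCP pose, the force, the opening and the grip force at its end, in the units of the state.
- bot.get_obs(): the state, without advancing time (a new reading comes with each control period).
- bot.capture(name): name is "side" or "top" or "wrist"; returns (picture, depth): 384x512x3 uint8, red, green, blue; 384x512 float32, mm along the optical axis (not along the pixel's ray), 0 where there is no reading.
- bot.camera_model(name): a dict with "vertical_fov" (degrees; the focal length in pixels is half the picture's height over the tangent of half this angle, whatever the lens; pixels are square), "cx", "cy" (the principal point, pixels), "k1" (the pictures are not rectified: a ray, as slopes to the right and down, at radius r is drawn at 1 + k1 r^2 times it, then the intrinsics apply), "R" (3x3) and "t" (3): a world point X has camera coordinates R X + t; the wrist camera has in their place "T_tool_cam" (4x4, takes a point from camera to tool coordinates, whose origin is the TCP and whose axes are the flange's). Camera axes: x right, y down, z forward; pixel columns grow to the right and rows downward; lengths in mm; the calibration is good to about 2 mm. A picture is of the moment at which its call begins: read the wrist's pose just before it. camera_model takes no time and is no camera call.
- bot.close_job(): hands the job in; it is judged then, once.
The state is a dict: "time": time; "joint_positions": joint angles; "dq": joint speeds; "tau": joint torques, N m; "tool_pos": TCP position; "tcp_rot": TCP orientation; "contact_force": force on the tool from outside, world axes, zero at the start; "moment": the same for the moment, N m; "grip_width": finger opening in mm; "finger_force": force on a finger pad.
Only numpy, scipy, OpenCV 4.12 (cv2) and the standard library are available. Lean on these libraries where they do the work, as an engineer would, in place of code of your own. Each camera call takes 0.05 s, during which the arm holds its last target. There are 200 camera calls.

### The job

Make up the parts tray for the solar control cabinet: stand the one-pole breaker, the two-pole breaker and the relay in their own pockets of the metal tray, each upright and flat on the floor of the pocket cut to its size, lengthwise along it (either way round). Leave the look-alikes, the two surge arresters without toggles and the empty relay socket, standing where they are.

Things in the scene. Friction and masses are not known exactly. Their poses are not given: they have to be found in the camera images.
- breaker1_c (a point): One-pole circuit breaker, loose, standing on its back on the bench: white plastic, 80 mm long, 27 mm wide, body 62 mm high. Stepped: its ends are 46 mm high, the middle 45 mm is the 62 mm high nose, with one black toggle 9 mm higher still. Both 80 mm sides are flat and plumb; take it across the 27 mm width. Its mass is about 0.17 kg. Axes: x along the length, y across the width, z up. The origin is at its centre, half-way up the 62 mm body.
- breaker2_c (a point): Two-pole circuit breaker, loose, standing on its back: as the one-pole one, 80 mm long, 62 mm high and stepped, but 54 mm wide, with two black toggles joined by a bar, 9 mm higher still. Take it across the 54 mm width. About 0.28 kg. Axes: x along the length, y across the width, z up. The origin is at its centre, half-way up the 62 mm body.
- relay_c (a point): Plug-in relay in its socket, loose, one rigid piece standing upright: black socket 60 mm long, 40 mm wide, 26 mm high, carrying in its middle a clear, milky 36 mm cube (36 mm long, 36 mm wide) with a copper coil inside, up to 62 mm. Take the cube across the width, or the socket lower down. About 0.12 kg. Axes: x along the length, y across the width, z up. The origin is at its centre, half-way up the 62 mm body.
- arrester1_c (a point): Look-alike, not in the kit: one-pole surge arrester, a loose white block 80 x 27 x 62 mm high, not stepped, without a toggle; flat top with one round grey window and grey ribs. Axes: x along the length, y across the width, z up. The origin is at its centre, half-way up the 62 mm body.
- arrester2_c (a point): Look-alike, not in the kit: two-pole surge arrester, a loose white block 80 x 54 x 62 mm high, not stepped, without toggles; flat top with two round grey windows and grey ribs. Axes: x along the length, y across the width, z up. The origin is at its centre, half-way up the 62 mm body.
- socket_c (a point): Look-alike, not in the kit: empty relay socket, loose, black, 60 x 40 mm, only 32 mm high, brass slots on top and no clear cube. The origin is at its centre, half-way up; x along the length, y across the width, z up.
- pocket1_floor (a point): Pocket for the one-pole breaker: long and narrow, 93 x 40 mm inside. Three such pockets (black floor, light-grey walls) lie end to end in random order in one aluminium tray fixed to the bench (346 x 94 mm; rim 17 mm above the bench; pocket centres 112 mm apart, the pockets' long sides in line). Walls stand 10 mm above the pocket floor. The origin is the centre of the pocket floor, 7 mm above the bench; x along the pocket's length, y across it, z up.
- pocket2_floor (a point): Pocket for the two-pole breaker: long and wide, 93 x 67 mm inside. Otherwise as the first pocket; origin at the centre of its floor, x along its length.
- pocketr_floor (a point): Pocket for the relay: the short one, 73 x 53 mm inside. Otherwise as the first pocket; origin at the centre of its floor, x along its length.
Mind the look-alikes: they are no part of the job. What is shaped like the part that bears pocket1_floor but pink is not meant. Leave any blue look-alike of the part that bears breaker2_c alone.

How it is judged (in metres and radians):
At the end, for the whole second after the job is handed in: Both breakers and the relay rest in their own pockets: centre within 13 mm of the pocket's, base within 4 mm of its floor, tilt under 0.12 rad, length within 0.25 rad of the pocket's (either way round). Both arresters and the empty socket within 20 mm of their starts (horizontal distance between breaker1_c and pocket1_floor below 0.013 m and z of breaker1_c in the frame of pocket1_floor between 0.026 and 0.035 m and angle between each of breaker1_c, breaker2_c, relay_c's own z axis and vertical below 0.12 rad and angle between the x axis of breaker1_c and the x axis of pocket1_floor, either way round below 0.25 rad and linear speed of each of breaker1, breaker2, relay below 0.02 m/s and horizontal distance between breaker2_c and pocket2_floor below 0.013 m and z of breaker2_c in the frame of pocket2_floor between 0.026 and 0.035 m and angle between the x axis of breaker2_c and the x axis of pocket2_floor, either way round below 0.25 rad and horizontal distance between relay_c and pocketr_floor below 0.013 m and z of relay_c in the frame of pocketr_floor between 0.026 and 0.035 m and angle between the x axis of relay_c and the x axis of pocketr_floor, either way round below 0.25 rad and distance of each of arrester1_c, arrester2_c, socket_c from where it was at the start of the episode below 0.02 m); the robot touches nothing.
It fails at once if a surge arrester or the empty socket was moved more than 20 mm (distance of any of arrester1_c, arrester2_c, socket_c from where it was at the start of the episode above 0.02 m).
It also fails if it takes over 96 s, if anything falls off the work surface, if the arm or the gripper's body presses on something with over 40 N, if the wrist force passes 120 N, or if a joint passes its speed limit or range.

## Working session

There is one attempt and no reset: what is moved stays moved. The work goes in short steps, Python scripts to look and compute and a tool call to move; the robot and the scene stay as the last step left them, time stands still between calls to the robot, and variables do not carry over. Pictures are saved under pics/ and viewed, at most 14 in all, crops included, and the job is handed in when it is done.

Besides the shell and the picture viewer there is one more tool, called by a JSON object that holds its "name" and its "arguments", one argument or row to a line. send_rows: Moves the arm, as the interface text tells. Its arguments: {"type":"object","properties":{"rows":{"type":"array","items":{"type":"object","properties":{"x":{"type":"number","minimum":-1,"maximum":1},"y":{"type":"number","minimum":-1,"maximum":1},"z":{"type":"number","minimum":-1,"maximum":1},"ax":{"type":"number","minimum":-1,"maximum":1},"ay":{"type":"number","minimum":-1,"maximum":1},"az":{"type":"number","minimum":-1,"maximum":1},"jaw":{"type":"number"}}}}},"required":["rows"]}

```bash
mkdir -p pics
cat > h.py <<'E'
import numpy as np, cv2
from plant import bot
from scipy.spatial.transform import Rotation as Ro
def save(n,im): cv2.imwrite(f'pics/{n}.png',cv2.cvtColor(im,cv2.COLOR_RGB2BGR))
def pose():
    o=bot.get_obs(); T=np.eye(4); T[:3,:3]=Ro.from_euler('xyz',o['tcp_rot']).as_matrix(); T[:3,3]=o['tool_pos']; return T
def cam(name,T=None):
    m=bot.camera_model(name); f=192/np.tan(np.radians(m['vertical_fov'])/2)
    if 'R' in m: R=np.array(m['R']).T; c=-R@np.array(m['t'])
    else:
        W=T@np.array(m['T_tool_cam']); R=W[:3,:3]; c=W[:3,3]
    return f,m['cx'],m['cy'],m['k1'],R,c
def rays(uv,C):
    f,cx,cy,k,R,c=C; uv=np.asarray(uv,float).reshape(-1,2)
    d=(uv-[cx,cy])/f; s=d.copy()
    for _ in range(15): s=d/(1+k*(s**2).sum(1,keepdims=True))
    return np.c_[s,np.ones(len(s))]
def onplane(uv,z,C):
    w=rays(uv,C)@C[4].T; return C[5]+w*((z-C[5][2])/w[:,2])[:,None]
def cloud(dep,C):
    v,u=np.mgrid[:384,:512]; r=rays(np.c_[u.ravel(),v.ravel()],C)
    return ((r*dep.reshape(-1,1))@C[4].T+C[5]).reshape(384,512,3)
E
python3 - <<'E'
from h import *
o=bot.get_obs(); print({k:np.round(v,3) for k,v in o.items()})
T=pose()
for n in ['top','side','wrist']:
    im,d=bot.capture(n); save(n+'0',im); np.savez(n+'0',im=im,d=d,T=T)
    C=cam(n,T); print(n,np.round(C[5]),C[0],C[3],(d>0).mean())
E
```

```text
{'time': np.float64(0.0), 'joint_positions': array([ 0.983,  0.343,  1.525,  0.   ,  1.275, -0.146]), 'dq': array([-0.001, -0.002,  0.001,  0.001,  0.001, -0.   ]), 'tau': array([-2.0000e-03, -4.3123e+01, -2.4422e+01,  7.2000e-02,  5.6000e-02,
       -0.0000e+00]), 'tool_pos': array([224.233, 474.264, 226.045]), 'tcp_rot': array([-3.14, -0.  ,  2.7 ]), 'contact_force': array([-0.304,  0.102, -0.24 ]), 'moment': array([-0.023,  0.026,  0.082]), 'finger_force': np.float64(0.0), 'grip_width': np.float64(91.824)}
top [ 410.   27. 1160.] 485.2154175881559 -0.016946825557476976 0.99603271484375
side [ 218. -438.  646.] 359.50536609637004 -0.03352499810109007 0.9961598714192709
wrist [160. 504. 383.] 332.1692440146582 -0.09356931426140902 0.995849609375
```

View pics/top0.png

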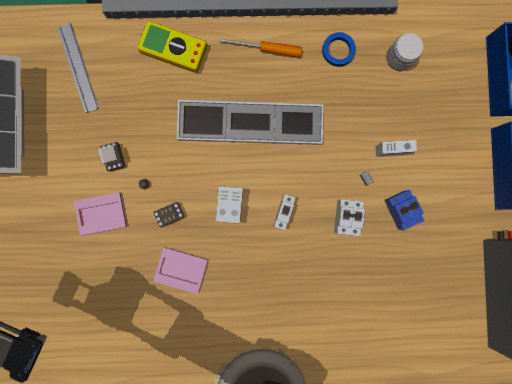

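View pics/side0.png

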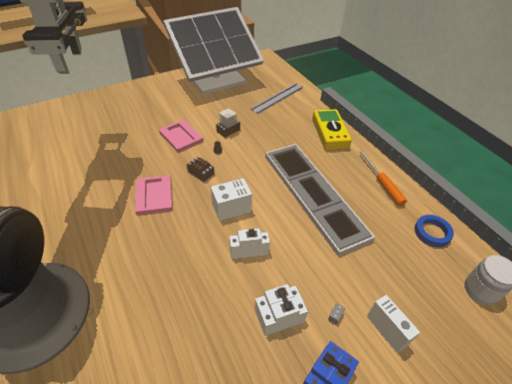

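The top view shows the tray with pocket2 (wide) at (203,121), pocket1 (narrow) at (250,121) and pocketr (short) at (297,123).

Candidates in the top view:
- **One-pole:** stepped with toggle at (286,211), arrester at (399,148).
- **Two-pole:** stepped with toggles at (350,217), arrester at (230,205), blue look-alike at (406,209).
- **Relay:** with milky cube at (111,156), empty socket at (169,214).
- **Pink trays:** (100,214) and (181,271), not meant.

I choose (286,211), (350,217) and (111,156).

Run:
```python
from h import *
D=np.load('top0.npz'); im=D['im']; P=cloud(D['d'],cam('top')); 
print('bench z',np.median(P[230:250,300:330,2]))
def rect(n,u,v,r,zl,zh):
    m=np.zeros((384,512),bool); m[v-r:v+r,u-r:u+r]=1
    m&=(P[...,2]>zl)&(P[...,2]<zh)
    k,l,s,c=cv2.connectedComponentsWithStats(m.astype(np.uint8),connectivity=8)
    i=1+np.argmax(s[1:,4]); q=P[l==i]
    (cx,cy),(w,h),a=cv2.minAreaRect(q[:,:2].astype(np.float32))
    if w<h: w,h,a=h,w,a+90
    a=(a+90)%180-90
    print(n,'c',round(cx,1),round(cy,1),'LxW',round(w,1),round(h,1),'deg',round(a,1),'zmax',round(q[:,2].max(),1),'n',len(q))
for n,u,v,r,zl in [('b1',286,211,24,25),('b2',350,217,24,25),('relay',111,156,20,12),('relaycube',111,156,20,45),('arr1',399,148,24,40),('arr2',230,205,24,40),('sock',169,214,20,15)]: rect(n,u,v,r,zl,90)
m=(P[...,2]>9)&(P[...,2]<25)
m[:90]=0;m[155:]=0;m[:,:165]=0;m[:,335:]=0
q=P[m];print('tray',cv2.minAreaRect(q[:,:2].astype(np.float32)),np.median(q[:,2]))
# pockets by dark colour
g=im.max(2)<70
for u,v in [(203,121),(250,121),(297,123)]:
    k,l=cv2.connectedComponents(g.astype(np.uint8)); i=l[v,u]; vv,uu=np.where(l==i)
    print(cv2.minAreaRect(onplane(np.c_[uu,vv],7,cam('top'))[:,:2].astype(np.float32)))
a=cv2.resize(im[130:245,85:435],None,fx=2.2,fy=2.2,interpolation=2); save('crop',a)
```

```text
bench z -0.7521004546570111
b1 c 427.9 -62.4 LxW 79.6 27.2 deg -19.6 zmax 74.1 n 433
b2 c 411.5 -214.4 LxW 79.8 55.6 deg -8.3 zmax 74.6 n 887
relay c 570.6 336.5 LxW 61.2 41.5 deg 14.6 zmax 67.8 n 533
relaycube c 569.7 336.7 LxW 36.8 36.6 deg 14.5 zmax 67.8 n 292
arr1 c 571.1 -329.8 LxW 79.1 27.7 deg -87.6 zmax 66.4 n 451
arr2 c 448.4 64.3 LxW 80.0 54.1 deg -7.0 zmax 68.0 n 843
sock c 430.1 207.5 LxW 60.7 40.2 deg -67.5 zmax 38.5 n 456
tray ((645.5255126953125, 10.634841918945312), (346.7726745605469, 95.42697143554688), 86.89586639404297) 15.921781136107256
((655.021728515625, 124.18528747558594), (91.09969329833984, 64.29827880859375), 86.21498107910156)
((648.6309814453125, 11.101913452148438), (91.61502075195312, 37.58073043823242), 86.49760437011719)
((642.2969360351562, -101.45137023925781), (71.08148193359375, 51.44707489013672), 85.2066650390625)
```

View pics/crop.png

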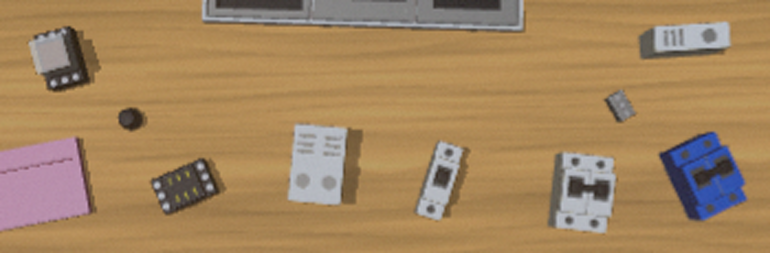

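The crop confirms the choice: steps and black toggles on b1 (441,178) and b2 (583,188), a milky cube on the relay (50,52). The arresters are flat with windows and the blue look-alike is avoided. All sizes match the description, so I move to b1 first.

```bash
cat >> h.py <<'E'
def to(x,y,z,yaw,frm=None):
    """units from current pose (or frm=(x,y,z,yawdeg)) to target, tool down"""
    if frm is None: T=pose()
    else: T=np.eye(4); T[:3,:3]=Ro.from_euler('xyz',[180,0,frm[3]],degrees=True).as_matrix(); T[:3,3]=frm[:3]
    R2=Ro.from_euler('xyz',[180,0,yaw],degrees=True).as_matrix()
    s=T[:3,:3].T@(np.array([x,y,z])-T[:3,3])/200
    r=np.degrees(Ro.from_matrix(T[:3,:3].T@R2).as_rotvec())/60
    print('shift',np.round(s,3),'turn',np.round(r,3))
E
python3 - <<'E'
from h import *
to(292,295,180,158); to(360,116,160,160.4,(292,295,180,158)); to(428,-62.4,140,160.4,(360,116,160,160.4))
E
```

```text
shift [-0.69  -0.666  0.232] turn [-0.001 -0.    -0.055]
shift [-0.651 -0.702  0.1  ] turn [ 0.    0.   -0.04]
shift [-0.62  -0.726  0.1  ] turn [0. 0. 0.]
```

{"name": "send_rows", "arguments": {
  "rows": [
    {"x": -0.07,"y": -0.067,"z": 0.02,"az": -0.005,"jaw": 0.3},
    {"x": -0.14,"y": -0.134,"z": 0.05,"az": -0.01,"jaw": 0.3},
    {"x": -0.21,"y": -0.2,"z": 0.07,"az": -0.015,"jaw": 0.3},
    {"x": -0.28,"y": -0.27,"z": 0.09,"az": -0.02,"jaw": 0.3},
    {"x": -0.35,"y": -0.335,"z": 0.12,"az": -0.03,"jaw": 0.3},
    {"x": -0.42,"y": -0.4,"z": 0.14,"az": -0.035,"jaw": 0.3},
    {"x": -0.49,"y": -0.47,"z": 0.16,"az": -0.04,"jaw": 0.3},
    {"x": -0.56,"y": -0.535,"z": 0.19,"az": -0.045,"jaw": 0.3},
    {"x": -0.63,"y": -0.6,"z": 0.21,"az": -0.05,"jaw": 0.3},
    {"x": -0.69,"y": -0.666,"z": 0.23,"az": -0.055,"jaw": 0.3}
  ]
}}

```text
schema error: expected keys x, y, z, ax, ay, az, jaw
```

{"name": "send_rows", "arguments": {
  "rows": [
    {"x": -0.07,"y": -0.07,"z": 0.01,"az": -0.005,"jaw": 0.3},
    {"x": -0.13,"y": -0.14,"z": 0.02,"az": -0.01,"jaw": 0.3},
    {"x": -0.2,"y": -0.21,"z": 0.03,"az": -0.015,"jaw": 0.3},
    {"x": -0.26,"y": -0.28,"z": 0.04,"az": -0.02,"jaw": 0.3},
    {"x": -0.33,"y": -0.35,"z": 0.05,"az": -0.02,"jaw": 0.3},
    {"x": -0.39,"y": -0.42,"z": 0.06,"az": -0.025,"jaw": 0.3},
    {"x": -0.46,"y": -0.49,"z": 0.07,"az": -0.03,"jaw": 0.3},
    {"x": -0.52,"y": -0.56,"z": 0.08,"az": -0.035,"jaw": 0.3},
    {"x": -0.59,"y": -0.63,"z": 0.09,"az": -0.04,"jaw": 0.3},
    {"x": -0.651,"y": -0.702,"z": 0.1,"az": -0.04,"jaw": 0.3}
  ]
}}

```text
schema error: expected keys x, y, z, ax, ay, az, jaw
```

{"name": "send_rows", "arguments": {
  "rows": [
    {"x": -0.08,"y": -0.09,"z": 0.01,"jaw": 0.3},
    {"x": -0.16,"y": -0.18,"z": 0.02,"jaw": 0.3},
    {"x": -0.24,"y": -0.27,"z": 0.04,"jaw": 0.3},
    {"x": -0.32,"y": -0.36,"z": 0.05,"jaw": 0.3},
    {"x": -0.4,"y": -0.46,"z": 0.06,"jaw": 0.3},
    {"x": -0.48,"y": -0.56,"z": 0.08,"jaw": 0.3},
    {"x": -0.56,"y": -0.65,"z": 0.09,"jaw": 0.3},
    {"x": -0.62,"y": -0.726,"z": 0.1,"jaw": 0.3},
    {"x": -0.62,"y": -0.726,"z": 0.1,"jaw": 0.3},
    {"x": -0.62,"y": -0.726,"z": 0.1,"jaw": 0.3}
  ]
}}

```text
schema error: expected keys x, y, z, ax, ay, az, jaw
```

{"name": "send_rows", "arguments": {
  "rows": [
    {"x": -0.07,"y": -0.07,"z": 0.02,"ax": 0,"ay": 0,"az": -0.01,"jaw": 0.3},
    {"x": -0.14,"y": -0.13,"z": 0.05,"ax": 0,"ay": 0,"az": -0.01,"jaw": 0.3},
    {"x": -0.21,"y": -0.2,"z": 0.07,"ax": 0,"ay": 0,"az": -0.02,"jaw": 0.3},
    {"x": -0.28,"y": -0.27,"z": 0.09,"ax": 0,"ay": 0,"az": -0.02,"jaw": 0.3},
    {"x": -0.35,"y": -0.33,"z": 0.12,"ax": 0,"ay": 0,"az": -0.03,"jaw": 0.3},
    {"x": -0.42,"y": -0.4,"z": 0.14,"ax": 0,"ay": 0,"az": -0.03,"jaw": 0.3},
    {"x": -0.49,"y": -0.47,"z": 0.16,"ax": 0,"ay": 0,"az": -0.04,"jaw": 0.3},
    {"x": -0.56,"y": -0.53,"z": 0.19,"ax": 0,"ay": 0,"az": -0.05,"jaw": 0.3},
    {"x": -0.63,"y": -0.6,"z": 0.21,"ax": 0,"ay": 0,"az": -0.05,"jaw": 0.3},
    {"x": -0.69,"y": -0.67,"z": 0.23,"ax": 0,"ay": 0,"az": -0.055,"jaw": 0.3}
  ]
}}

```text
time: 1.4
tool_pos: [292.0, 293.8, 180.4]
tcp_rot: [-3.141, -0.0, 2.757]
contact_force: [0.2, -0.8, 1.4]
grip_width: 59.5
finger_force: 0.0
```

{"name": "send_rows", "arguments": {
  "rows": [
    {"x": -0.07,"y": -0.07,"z": 0.01,"ax": 0,"ay": 0,"az": 0,"jaw": 0.3},
    {"x": -0.13,"y": -0.14,"z": 0.02,"ax": 0,"ay": 0,"az": -0.01,"jaw": 0.3},
    {"x": -0.2,"y": -0.21,"z": 0.03,"ax": 0,"ay": 0,"az": -0.01,"jaw": 0.3},
    {"x": -0.26,"y": -0.28,"z": 0.04,"ax": 0,"ay": 0,"az": -0.02,"jaw": 0.3},
    {"x": -0.33,"y": -0.35,"z": 0.05,"ax": 0,"ay": 0,"az": -0.02,"jaw": 0.3},
    {"x": -0.39,"y": -0.42,"z": 0.06,"ax": 0,"ay": 0,"az": -0.03,"jaw": 0.3},
    {"x": -0.46,"y": -0.49,"z": 0.07,"ax": 0,"ay": 0,"az": -0.03,"jaw": 0.3},
    {"x": -0.52,"y": -0.56,"z": 0.08,"ax": 0,"ay": 0,"az": -0.04,"jaw": 0.3},
    {"x": -0.59,"y": -0.63,"z": 0.09,"ax": 0,"ay": 0,"az": -0.04,"jaw": 0.3},
    {"x": -0.65,"y": -0.7,"z": 0.1,"ax": 0,"ay": 0,"az": -0.04,"jaw": 0.3}
  ]
}}

```text
time: 2.65
tool_pos: [360.1, 115.3, 160.6]
tcp_rot: [3.142, -0.0, 2.799]
contact_force: [-0.2, -0.6, -0.4]
grip_width: 59.7
finger_force: 0.0
```

{"name": "send_rows", "arguments": {
  "rows": [
    {"x": -0.08,"y": -0.09,"z": 0.01,"ax": 0,"ay": 0,"az": 0,"jaw": 0.3},
    {"x": -0.16,"y": -0.18,"z": 0.02,"ax": 0,"ay": 0,"az": 0,"jaw": 0.3},
    {"x": -0.24,"y": -0.27,"z": 0.04,"ax": 0,"ay": 0,"az": 0,"jaw": 0.3},
    {"x": -0.32,"y": -0.37,"z": 0.05,"ax": 0,"ay": 0,"az": 0,"jaw": 0.3},
    {"x": -0.4,"y": -0.46,"z": 0.06,"ax": 0,"ay": 0,"az": 0,"jaw": 0.3},
    {"x": -0.48,"y": -0.56,"z": 0.08,"ax": 0,"ay": 0,"az": 0,"jaw": 0.3},
    {"x": -0.55,"y": -0.65,"z": 0.09,"ax": 0,"ay": 0,"az": 0,"jaw": 0.3},
    {"x": -0.62,"y": -0.726,"z": 0.1,"ax": 0,"ay": 0,"az": 0,"jaw": 0.3},
    {"x": -0.62,"y": -0.726,"z": 0.1,"ax": 0,"ay": 0,"az": 0,"jaw": 0.3},
    {"x": -0.62,"y": -0.726,"z": 0.1,"ax": 0,"ay": 0,"az": 0,"jaw": 0.3}
  ]
}}

```text
time: 3.9
tool_pos: [427.7, -62.0, 140.6]
tcp_rot: [3.141, -0.001, 2.799]
contact_force: [-0.4, 0.3, 0.2]
grip_width: 59.5
finger_force: 0.0
```

```bash
cat >> h.py <<'E'
def wrect(tag,zl,zh=95,near=None,rad=70):
    T=pose(); im,d=bot.capture('wrist'); save(tag,im); P=cloud(d,cam('wrist',T))
    m=(d>0)&(P[...,2]>zl)&(P[...,2]<zh)
    if near is not None: m&=np.hypot(P[...,0]-near[0],P[...,1]-near[1])<rad
    k,l,s,c=cv2.connectedComponentsWithStats(m.astype(np.uint8))
    i=1+np.argmax(s[1:,4]); q=P[l==i]; b=cv2.minAreaRect(q[:,:2].astype(np.float32))
    print(tag,np.round(b[0],1),np.round(b[1],1),round(b[2],1),'n',len(q),'z',np.round(np.percentile(q[:,2],[1,50,99]),1))
    return im,d,P
E
python3 - <<'E'
from h import *
o=bot.get_obs(); print(o['time'],np.round(o['tool_pos'],1),np.round(np.degrees(o['tcp_rot']),2),o['grip_width'])
wrect('w1',35,80,(428,-62),60)
E
```

```text
3.9 [427.7 -62.  140.6] [ 1.7998e+02 -4.0000e-02  1.6038e+02] 59.517090914706046
w1 [428.1 -63.7] [27.  79.7] 70.4 n 3439 z [42.3 60.2 70.4]
```

View pics/w1.png

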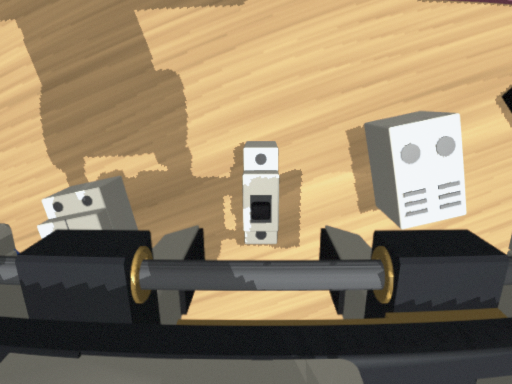

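The wrist view shows b1 centred between the fingers at (261,193). The depth gives (428,-63), matching the top view. I descend to TCP z = 20 and grip.

{"name": "send_rows", "arguments": {
  "rows": [
    {"x": 0,"y": 0,"z": 0.1,"ax": 0,"ay": 0,"az": 0,"jaw": 0.3},
    {"x": 0,"y": 0,"z": 0.2,"ax": 0,"ay": 0,"az": 0,"jaw": 0.3},
    {"x": 0,"y": 0.005,"z": 0.3,"ax": 0,"ay": 0,"az": 0,"jaw": 0.3},
    {"x": 0,"y": 0.005,"z": 0.4,"ax": 0,"ay": 0,"az": 0,"jaw": 0.3},
    {"x": 0,"y": 0.005,"z": 0.5,"ax": 0,"ay": 0,"az": 0,"jaw": 0.3},
    {"x": 0,"y": 0.005,"z": 0.57,"ax": 0,"ay": 0,"az": 0,"jaw": 0.3},
    {"x": 0,"y": 0.005,"z": 0.6,"ax": 0,"ay": 0,"az": 0,"jaw": 0.3},
    {"x": 0,"y": 0.005,"z": 0.6,"ax": 0,"ay": 0,"az": 0,"jaw": 0.3},
    {"x": 0,"y": 0.005,"z": 0.6,"ax": 0,"ay": 0,"az": 0,"jaw": -0.6},
    {"x": 0,"y": 0.005,"z": 0.6,"ax": 0,"ay": 0,"az": 0,"jaw": -0.6}
  ]
}}

```text
time: 5.2
tool_pos: [428.7, -61.5, 21.2]
tcp_rot: [3.141, 0.001, 2.799]
contact_force: [-0.4, -0.3, -1.1]
grip_width: 44.3
finger_force: 0.0
```

{"name": "send_rows", "arguments": {
  "rows": [
    {"x": 0,"y": 0,"z": 0,"ax": 0,"ay": 0,"az": 0,"jaw": -0.6},
    {"x": 0,"y": 0,"z": 0,"ax": 0,"ay": 0,"az": 0,"jaw": -0.6},
    {"x": 0,"y": 0,"z": -0.03,"ax": 0,"ay": 0,"az": 0,"jaw": -0.6},
    {"x": 0,"y": 0,"z": -0.08,"ax": 0,"ay": 0,"az": 0,"jaw": -0.6},
    {"x": 0,"y": 0,"z": -0.15,"ax": 0,"ay": 0,"az": 0,"jaw": -0.6},
    {"x": 0,"y": 0,"z": -0.22,"ax": 0,"ay": 0,"az": 0,"jaw": -0.6},
    {"x": 0,"y": 0,"z": -0.3,"ax": 0,"ay": 0,"az": 0,"jaw": -0.6},
    {"x": 0,"y": 0,"z": -0.38,"ax": 0,"ay": 0,"az": 0,"jaw": -0.6},
    {"x": 0,"y": 0,"z": -0.43,"ax": 0,"ay": 0,"az": 0,"jaw": -0.6},
    {"x": 0,"y": 0,"z": -0.45,"ax": 0,"ay": 0,"az": 0,"jaw": -0.6}
  ]
}}

```text
time: 6.45
tool_pos: [428.5, -61.5, 111.4]
tcp_rot: [3.141, 0.001, 2.799]
contact_force: [-1.0, 0.2, -1.4]
grip_width: 27.1
finger_force: 30.0
```

Run:
```python
from h import *
print(pose()[:3,3]); to(560,-20,140,110); to(647,10.9,75,86.8,(560,-20,140,110))
```

```text
[428.54568054 -61.52548623 111.39367368]
shift [-0.55   0.416 -0.142] turn [0.001 0.001 0.84 ]
shift [-0.004  0.462  0.325] turn [ 0.    -0.     0.387]
```

{"name": "send_rows", "arguments": {
  "rows": [
    {"x": -0.03,"y": 0.02,"z": -0.05,"ax": 0,"ay": 0,"az": 0.04,"jaw": -0.6},
    {"x": -0.08,"y": 0.06,"z": -0.1,"ax": 0,"ay": 0,"az": 0.12,"jaw": -0.6},
    {"x": -0.15,"y": 0.12,"z": -0.14,"ax": 0,"ay": 0,"az": 0.23,"jaw": -0.6},
    {"x": -0.22,"y": 0.17,"z": -0.14,"ax": 0,"ay": 0,"az": 0.34,"jaw": -0.6},
    {"x": -0.29,"y": 0.22,"z": -0.14,"ax": 0,"ay": 0,"az": 0.45,"jaw": -0.6},
    {"x": -0.36,"y": 0.27,"z": -0.14,"ax": 0,"ay": 0,"az": 0.56,"jaw": -0.6},
    {"x": -0.43,"y": 0.33,"z": -0.14,"ax": 0,"ay": 0,"az": 0.66,"jaw": -0.6},
    {"x": -0.49,"y": 0.37,"z": -0.14,"ax": 0,"ay": 0,"az": 0.75,"jaw": -0.6},
    {"x": -0.54,"y": 0.41,"z": -0.14,"ax": 0,"ay": 0,"az": 0.82,"jaw": -0.6},
    {"x": -0.55,"y": 0.416,"z": -0.14,"ax": 0,"ay": 0,"az": 0.84,"jaw": -0.6}
  ]
}}

```text
time: 7.7
tool_pos: [560.0, -19.8, 138.0]
tcp_rot: [-3.141, -0.001, 1.92]
contact_force: [0.2, -0.2, -1.8]
grip_width: 27.2
finger_force: 30.0
```

Run:
```python
from h import *
o=bot.get_obs(); print(np.round(o['tool_pos'],1),np.round(np.degrees(o['tcp_rot']),2))
T=pose(); im,d=bot.capture('wrist'); save('w2',im); C=cam('wrist',T)
P=cloud(d,C); 
to(647,10.9,75,86.8)
# pockets seen: black comps
g=(im.max(2)<75)&(P[...,2]<15)&(P[...,2]>-5)&(P[...,0]>580)
k,l,s,c=cv2.connectedComponentsWithStats(g.astype(np.uint8))
for i in range(1,k):
    if s[i,4]>1500:
        vv,uu=np.where(l==i); b=cv2.minAreaRect(onplane(np.c_[uu,vv],7,C)[:,:2].astype(np.float32)); print(s[i],[np.round(x,1) for x in b])
```

```text
[560.  -19.8 138. ] [-1.7995e+02 -4.0000e-02  1.0999e+02]
shift [-0.004  0.463  0.315] turn [-0.001 -0.     0.386]
[ 369    0  116  136 8688] [array([655.8, 123.4]), array([94.8, 68.1]), np.float64(87.0)]
[ 324  133   86   98 4184] [array([649.6,   7.9]), array([95.4, 40.3]), np.float64(86.6)]
```

View pics/w2.png

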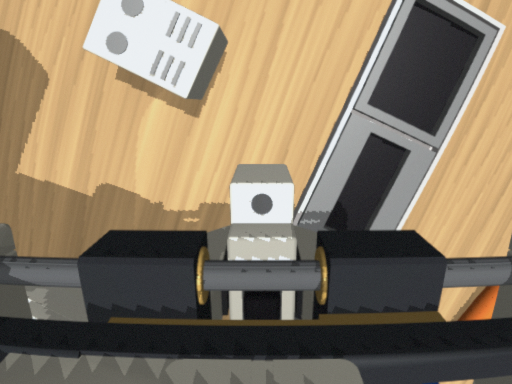

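Pocket2 is seen whole at top right, and pocket1 lies beside the held breaker. Projecting from pocket2, pocket1 is at (648.5,11.4). I move above it.

{"name": "send_rows", "arguments": {
  "rows": [
    {"x": 0,"y": 0.03,"z": 0.01,"ax": 0,"ay": 0,"az": 0.04,"jaw": -0.6},
    {"x": 0,"y": 0.1,"z": 0.04,"ax": 0,"ay": 0,"az": 0.1,"jaw": -0.6},
    {"x": 0,"y": 0.17,"z": 0.08,"ax": 0,"ay": 0,"az": 0.16,"jaw": -0.6},
    {"x": 0,"y": 0.24,"z": 0.13,"ax": 0,"ay": 0,"az": 0.22,"jaw": -0.6},
    {"x": 0,"y": 0.32,"z": 0.18,"ax": 0,"ay": 0,"az": 0.28,"jaw": -0.6},
    {"x": 0,"y": 0.4,"z": 0.24,"ax": 0,"ay": 0,"az": 0.34,"jaw": -0.6},
    {"x": 0,"y": 0.45,"z": 0.28,"ax": 0,"ay": 0,"az": 0.38,"jaw": -0.6},
    {"x": -0.004,"y": 0.47,"z": 0.31,"ax": 0,"ay": 0,"az": 0.386,"jaw": -0.6},
    {"x": -0.004,"y": 0.47,"z": 0.315,"ax": 0,"ay": 0,"az": 0.386,"jaw": -0.6},
    {"x": -0.004,"y": 0.47,"z": 0.315,"ax": 0,"ay": 0,"az": 0.386,"jaw": -0.6}
  ]
}}

```text
time: 9.0
tool_pos: [648.2, 11.1, 75.9]
tcp_rot: [-3.141, -0.0, 1.516]
contact_force: [-0.4, 0.1, -0.8]
grip_width: 27.4
finger_force: 30.0
```

Run:
```python
from h import *
o=bot.get_obs(); print(np.round(o['tool_pos'],1),np.round(np.degrees(o['tcp_rot']),2))
to(648.5,11.4,28.2,86.8)
im,d=bot.capture('top'); P=cloud(d,cam('top'))
m=(P[...,2]>85)&(P[...,2]<135); 
im2=cv2.resize(im[80:170,150:350],None,fx=3,fy=3,interpolation=2); save('t2',im2)
```

```text
[648.2  11.1  75.9] [-179.99   -0.     86.85]
shift [0.002 0.002 0.239] turn [-0.    -0.     0.001]
```

Lower to the floor and check the force before releasing.

{"name": "send_rows", "arguments": {
  "rows": [
    {"x": 0,"y": 0,"z": 0.04,"ax": 0,"ay": 0,"az": 0,"jaw": -0.6},
    {"x": 0,"y": 0,"z": 0.08,"ax": 0,"ay": 0,"az": 0,"jaw": -0.6},
    {"x": 0,"y": 0,"z": 0.12,"ax": 0,"ay": 0,"az": 0,"jaw": -0.6},
    {"x": 0,"y": 0,"z": 0.16,"ax": 0,"ay": 0,"az": 0,"jaw": -0.6},
    {"x": 0,"y": 0,"z": 0.19,"ax": 0,"ay": 0,"az": 0,"jaw": -0.6},
    {"x": 0,"y": 0,"z": 0.21,"ax": 0,"ay": 0,"az": 0,"jaw": -0.6},
    {"x": 0,"y": 0,"z": 0.22,"ax": 0,"ay": 0,"az": 0,"jaw": -0.6},
    {"x": 0,"y": 0,"z": 0.225,"ax": 0,"ay": 0,"az": 0,"jaw": -0.6},
    {"x": 0,"y": 0,"z": 0.23,"ax": 0,"ay": 0,"az": 0,"jaw": -0.6},
    {"x": 0,"y": 0,"z": 0.233,"ax": 0,"ay": 0,"az": 0,"jaw": -0.6}
  ]
}}

```text
time: 10.3
tool_pos: [648.6, 11.3, 29.2]
tcp_rot: [3.141, -0.0, 1.515]
contact_force: [0.4, -0.3, -2.1]
grip_width: 26.8
finger_force: 30.0
```

{"name": "send_rows", "arguments": {
  "rows": [
    {"x": 0,"y": 0,"z": 0.003,"ax": 0,"ay": 0,"az": 0,"jaw": -0.6},
    {"x": 0,"y": 0,"z": 0.006,"ax": 0,"ay": 0,"az": 0,"jaw": -0.6},
    {"x": 0,"y": 0,"z": 0.006,"ax": 0,"ay": 0,"az": 0,"jaw": 0},
    {"x": 0,"y": 0,"z": 0.006,"ax": 0,"ay": 0,"az": 0,"jaw": 0.1},
    {"x": 0,"y": 0,"z": 0.006,"ax": 0,"ay": 0,"az": 0,"jaw": 0.1},
    {"x": 0,"y": 0,"z": -0.05,"ax": 0,"ay": 0,"az": 0,"jaw": 0.1},
    {"x": 0,"y": 0,"z": -0.15,"ax": 0,"ay": 0,"az": 0,"jaw": 0.1},
    {"x": 0,"y": 0,"z": -0.3,"ax": 0,"ay": 0,"az": 0,"jaw": 0.3},
    {"x": 0,"y": 0,"z": -0.45,"ax": 0,"ay": 0,"az": 0,"jaw": 0.6},
    {"x": 0,"y": 0,"z": -0.55,"ax": 0,"ay": 0,"az": 0,"jaw": 0.6}
  ]
}}

```text
time: 11.55
tool_pos: [649.2, 11.3, 141.9]
tcp_rot: [3.139, 0.0, 1.515]
contact_force: [1.1, 0.8, -0.4]
grip_width: 72.3
finger_force: 0.0
```

Run:
```python
from h import *
o=bot.get_obs(); print(np.round(o['tool_pos'],1))
wrect('w3',45,95,(648,11),50)
to(528,-105,140,130); to(411.5,-214.8,135,171.7,(528,-105,140,130))
```

```text
[649.2  11.3 141.9]
w3 [648.1  10.3] [79.8 27.1] 86.8 n 3603 z [49.5 67.2 77.4]
shift [-0.614 -0.579  0.018] turn [ 0.006  0.003 -0.719]
shift [-0.046 -0.799  0.025] turn [-0.     0.    -0.695]
```

View pics/w3.png

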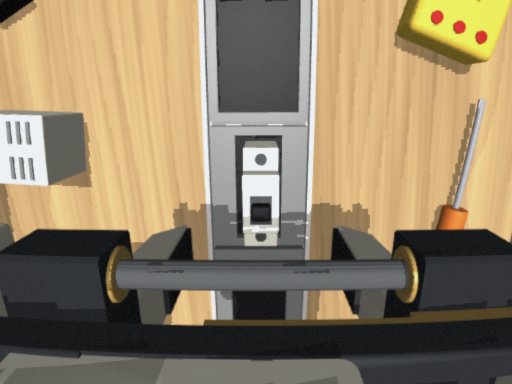

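The one-pole breaker sits in the middle pocket at (260,195), upright and aligned, 7 mm higher than it stood on the bench. On to the two-pole.

{"name": "send_rows", "arguments": {
  "rows": [
    {"x": -0.05,"y": -0.05,"z": 0,"ax": 0,"ay": 0,"az": -0.06,"jaw": 0.8},
    {"x": -0.12,"y": -0.12,"z": 0,"ax": 0,"ay": 0,"az": -0.14,"jaw": 0.8},
    {"x": -0.2,"y": -0.19,"z": 0.01,"ax": 0,"ay": 0,"az": -0.22,"jaw": 0.8},
    {"x": -0.28,"y": -0.26,"z": 0.01,"ax": 0,"ay": 0,"az": -0.32,"jaw": 0.8},
    {"x": -0.36,"y": -0.34,"z": 0.01,"ax": 0,"ay": 0,"az": -0.42,"jaw": 0.8},
    {"x": -0.44,"y": -0.42,"z": 0.01,"ax": 0,"ay": 0,"az": -0.52,"jaw": 0.8},
    {"x": -0.52,"y": -0.5,"z": 0.01,"ax": 0,"ay": 0,"az": -0.61,"jaw": 0.8},
    {"x": -0.58,"y": -0.55,"z": 0.01,"ax": 0,"ay": 0,"az": -0.68,"jaw": 0.8},
    {"x": -0.61,"y": -0.58,"z": 0.015,"ax": 0,"ay": 0,"az": -0.72,"jaw": 0.8},
    {"x": -0.61,"y": -0.58,"z": 0.015,"ax": 0,"ay": 0,"az": -0.72,"jaw": 0.8}
  ]
}}

```text
time: 12.85
tool_pos: [525.7, -104.4, 136.3]
tcp_rot: [3.141, 0.0, 2.268]
contact_force: [0.2, 0.4, -0.6]
grip_width: 82.5
finger_force: 0.0
```

{"name": "send_rows", "arguments": {
  "rows": [
    {"x": 0,"y": -0.07,"z": 0,"ax": 0,"ay": 0,"az": -0.06,"jaw": 0.8},
    {"x": -0.01,"y": -0.17,"z": 0.01,"ax": 0,"ay": 0,"az": -0.15,"jaw": 0.8},
    {"x": -0.02,"y": -0.28,"z": 0.01,"ax": 0,"ay": 0,"az": -0.24,"jaw": 0.8},
    {"x": -0.02,"y": -0.39,"z": 0.01,"ax": 0,"ay": 0,"az": -0.34,"jaw": 0.8},
    {"x": -0.03,"y": -0.51,"z": 0.02,"ax": 0,"ay": 0,"az": -0.44,"jaw": 0.8},
    {"x": -0.04,"y": -0.63,"z": 0.02,"ax": 0,"ay": 0,"az": -0.54,"jaw": 0.8},
    {"x": -0.045,"y": -0.73,"z": 0.025,"ax": 0,"ay": 0,"az": -0.63,"jaw": 0.8},
    {"x": -0.046,"y": -0.79,"z": 0.025,"ax": 0,"ay": 0,"az": -0.69,"jaw": 0.8},
    {"x": -0.046,"y": -0.8,"z": 0.025,"ax": 0,"ay": 0,"az": -0.695,"jaw": 0.8},
    {"x": -0.046,"y": -0.8,"z": 0.025,"ax": 0,"ay": 0,"az": -0.695,"jaw": 0.8}
  ]
}}

```text
time: 14.1
tool_pos: [409.8, -213.8, 131.2]
tcp_rot: [3.142, 0.0, 2.996]
contact_force: [-0.5, -0.3, -0.3]
grip_width: 82.9
finger_force: 0.0
```

Run:
```python
from h import *
o=bot.get_obs(); print(np.round(o['tool_pos'],1),np.round(np.degrees(o['tcp_rot']),2),o['grip_width'])
wrect('w4',35,80,(411.5,-214.5),55)
to(411.5,-214.8,20.5,171.7)
```

```text
[ 409.8 -213.8  131.2] [1.8000e+02 3.0000e-02 1.7165e+02] 82.86047317543272
w4 [ 411.6 -215.7] [54.2 80.1] 81.7 n 7373 z [42.5 60.2 70.4]
shift [-0.009 -0.004  0.553] turn [ 0.  0. -0.]
```

View pics/w4.png

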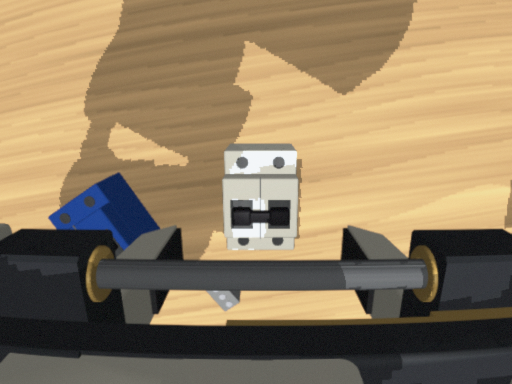

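b2 is centred at (261,197), but the blue look-alike at (105,215) is near the left finger. I check the clearance.

Run:
```python
from h import *
T=pose(); im,d=bot.capture('top'); P=cloud(d,cam('top')); a=im.astype(int)
m=(a[...,2]>a[...,0]+40)&(P[...,2]>5)&(np.hypot(P[...,0]-411,P[...,1]+215)<200)
q=np.c_[P[m],np.ones(m.sum())]@np.linalg.inv(T).T
print(m.sum(),q[:,0].min(),q[:,0].max(),q[:,1].min(),q[:,1].max()); n=q[abs(q[:,0])<14]; print('finger lane y max',n[:,1].max())
```

```text
Traceback (most recent call last):
ValueError: zero-size array to reduction operation minimum which has no identity
```

Run:
```python
from h import *
T=pose(); D=np.load('top0.npz'); P=cloud(D['d'],cam('top')); 
m=np.zeros((384,512),bool); m[185:235,380:430]=1; m&=P[...,2]>15
q=np.c_[P[m],np.ones(m.sum())]@np.linalg.inv(T).T
print(m.sum(),np.round([q[:,0].min(),q[:,0].max(),q[:,1].min(),q[:,1].max()])); n=q[abs(q[:,0])<18]; print('lane y',n[:,1].min(),n[:,1].max())
```

```text
965 [ -82.   34. -170.  239.]
lane y -170.112355492294 -108.68794109588606
```

Clearance is about 48 mm, so I descend and grip.

{"name": "send_rows", "arguments": {
  "rows": [
    {"x": -0.01,"y": -0.006,"z": 0.05,"ax": 0,"ay": 0,"az": 0,"jaw": 0.8},
    {"x": -0.01,"y": -0.006,"z": 0.13,"ax": 0,"ay": 0,"az": 0,"jaw": 0.8},
    {"x": -0.01,"y": -0.006,"z": 0.23,"ax": 0,"ay": 0,"az": 0,"jaw": 0.8},
    {"x": -0.01,"y": -0.006,"z": 0.34,"ax": 0,"ay": 0,"az": 0,"jaw": 0.8},
    {"x": -0.01,"y": -0.006,"z": 0.45,"ax": 0,"ay": 0,"az": 0,"jaw": 0.8},
    {"x": -0.01,"y": -0.006,"z": 0.52,"ax": 0,"ay": 0,"az": 0,"jaw": 0.8},
    {"x": -0.01,"y": -0.006,"z": 0.55,"ax": 0,"ay": 0,"az": 0,"jaw": 0.8},
    {"x": -0.01,"y": -0.006,"z": 0.55,"ax": 0,"ay": 0,"az": 0,"jaw": 0.5},
    {"x": -0.01,"y": -0.006,"z": 0.55,"ax": 0,"ay": 0,"az": 0,"jaw": 0},
    {"x": -0.01,"y": -0.006,"z": 0.55,"ax": 0,"ay": 0,"az": 0,"jaw": 0}
  ]
}}

```text
time: 15.45
tool_pos: [411.5, -215.7, 21.7]
tcp_rot: [-3.141, 0.001, 2.997]
contact_force: [-0.5, 0.5, 0.8]
grip_width: 57.1
finger_force: 0.0
```

{"name": "send_rows", "arguments": {
  "rows": [
    {"x": 0,"y": 0,"z": 0,"ax": 0,"ay": 0,"az": 0,"jaw": 0},
    {"x": 0,"y": 0,"z": 0,"ax": 0,"ay": 0,"az": 0,"jaw": 0},
    {"x": 0,"y": 0,"z": -0.03,"ax": 0,"ay": 0,"az": 0,"jaw": 0},
    {"x": 0,"y": 0,"z": -0.1,"ax": 0,"ay": 0,"az": 0,"jaw": 0},
    {"x": 0,"y": 0,"z": -0.2,"ax": 0,"ay": 0,"az": 0,"jaw": 0},
    {"x": 0,"y": 0,"z": -0.3,"ax": 0,"ay": 0,"az": 0,"jaw": 0},
    {"x": 0,"y": 0,"z": -0.4,"ax": 0,"ay": 0,"az": 0,"jaw": 0},
    {"x": 0,"y": 0,"z": -0.5,"ax": 0,"ay": 0,"az": 0,"jaw": 0},
    {"x": 0,"y": 0,"z": -0.57,"ax": 0,"ay": 0,"az": 0,"jaw": 0},
    {"x": 0,"y": 0,"z": -0.6,"ax": 0,"ay": 0,"az": 0,"jaw": 0}
  ]
}}

```text
time: 16.7
tool_pos: [411.3, -215.6, 142.0]
tcp_rot: [-3.141, 0.001, 2.997]
contact_force: [-0.4, 1.1, -3.1]
grip_width: 53.8
finger_force: 30.0
```

Run:
```python
from h import *
print(pose()[:3,3]); to(495,-100,150,143)
to(575,12,150,114,(495,-100,150,143)); to(655.3,123.3,80,86.8,(575,12,150,114))
```

```text
[ 411.29727365 -215.58651015  142.04640091]
shift [-0.331  0.632 -0.04 ] turn [-0.     0.001  0.479]
shift [0.018 0.688 0.   ] turn [ 0.    -0.     0.483]
shift [0.345 0.593 0.35 ] turn [-0.    -0.     0.453]
```

{"name": "send_rows", "arguments": {
  "rows": [
    {"x": -0.02,"y": 0.04,"z": 0,"ax": 0,"ay": 0,"az": 0.03,"jaw": 0},
    {"x": -0.06,"y": 0.12,"z": -0.01,"ax": 0,"ay": 0,"az": 0.09,"jaw": 0},
    {"x": -0.11,"y": 0.21,"z": -0.02,"ax": 0,"ay": 0,"az": 0.16,"jaw": 0},
    {"x": -0.16,"y": 0.3,"z": -0.03,"ax": 0,"ay": 0,"az": 0.23,"jaw": 0},
    {"x": -0.21,"y": 0.39,"z": -0.04,"ax": 0,"ay": 0,"az": 0.3,"jaw": 0},
    {"x": -0.25,"y": 0.48,"z": -0.04,"ax": 0,"ay": 0,"az": 0.36,"jaw": 0},
    {"x": -0.29,"y": 0.55,"z": -0.04,"ax": 0,"ay": 0,"az": 0.42,"jaw": 0},
    {"x": -0.32,"y": 0.61,"z": -0.04,"ax": 0,"ay": 0,"az": 0.46,"jaw": 0},
    {"x": -0.33,"y": 0.63,"z": -0.04,"ax": 0,"ay": 0,"az": 0.48,"jaw": 0},
    {"x": -0.33,"y": 0.63,"z": -0.04,"ax": 0,"ay": 0,"az": 0.48,"jaw": 0}
  ]
}}

```text
time: 17.95
tool_pos: [494.3, -100.2, 148.8]
tcp_rot: [-3.141, -0.001, 2.495]
contact_force: [-0.3, 0.1, -3.5]
grip_width: 54.0
finger_force: 30.0
```

{"name": "send_rows", "arguments": {
  "rows": [
    {"x": 0,"y": 0.04,"z": 0,"ax": 0,"ay": 0,"az": 0.03,"jaw": 0},
    {"x": 0,"y": 0.12,"z": 0,"ax": 0,"ay": 0,"az": 0.09,"jaw": 0},
    {"x": 0.01,"y": 0.22,"z": 0,"ax": 0,"ay": 0,"az": 0.16,"jaw": 0},
    {"x": 0.01,"y": 0.32,"z": 0,"ax": 0,"ay": 0,"az": 0.23,"jaw": 0},
    {"x": 0.01,"y": 0.42,"z": 0,"ax": 0,"ay": 0,"az": 0.3,"jaw": 0},
    {"x": 0.02,"y": 0.52,"z": 0,"ax": 0,"ay": 0,"az": 0.37,"jaw": 0},
    {"x": 0.02,"y": 0.6,"z": 0,"ax": 0,"ay": 0,"az": 0.43,"jaw": 0},
    {"x": 0.02,"y": 0.66,"z": 0,"ax": 0,"ay": 0,"az": 0.47,"jaw": 0},
    {"x": 0.02,"y": 0.69,"z": 0,"ax": 0,"ay": 0,"az": 0.483,"jaw": 0},
    {"x": 0.02,"y": 0.69,"z": 0,"ax": 0,"ay": 0,"az": 0.483,"jaw": 0}
  ]
}}

```text
time: 19.2
tool_pos: [574.5, 12.0, 148.9]
tcp_rot: [-3.141, -0.0, 1.99]
contact_force: [0.2, -0.6, -2.9]
grip_width: 53.7
finger_force: 30.0
```

{"name": "send_rows", "arguments": {
  "rows": [
    {"x": 0.02,"y": 0.04,"z": 0,"ax": 0,"ay": 0,"az": 0.03,"jaw": 0},
    {"x": 0.06,"y": 0.11,"z": 0,"ax": 0,"ay": 0,"az": 0.09,"jaw": 0},
    {"x": 0.12,"y": 0.2,"z": 0,"ax": 0,"ay": 0,"az": 0.16,"jaw": 0},
    {"x": 0.18,"y": 0.3,"z": 0,"ax": 0,"ay": 0,"az": 0.23,"jaw": 0},
    {"x": 0.24,"y": 0.4,"z": 0,"ax": 0,"ay": 0,"az": 0.31,"jaw": 0},
    {"x": 0.29,"y": 0.5,"z": 0,"ax": 0,"ay": 0,"az": 0.38,"jaw": 0},
    {"x": 0.33,"y": 0.57,"z": 0.05,"ax": 0,"ay": 0,"az": 0.43,"jaw": 0},
    {"x": 0.345,"y": 0.593,"z": 0.12,"ax": 0,"ay": 0,"az": 0.453,"jaw": 0},
    {"x": 0.345,"y": 0.593,"z": 0.2,"ax": 0,"ay": 0,"az": 0.453,"jaw": 0},
    {"x": 0.345,"y": 0.593,"z": 0.25,"ax": 0,"ay": 0,"az": 0.453,"jaw": 0}
  ]
}}

```text
time: 20.45
tool_pos: [654.0, 122.6, 97.4]
tcp_rot: [-3.139, 0.0, 1.515]
contact_force: [-0.1, -0.3, -3.2]
grip_width: 53.7
finger_force: 30.0
```

Run:
```python
from h import *
o=bot.get_obs(); print(np.round(o['tool_pos'],1),np.round(np.degrees(o['tcp_rot']),2),o['grip_width'])
to(655.3,123.3,28.7,86.8)
```

```text
[654.  122.6  97.4] [-1.7986e+02  3.0000e-02  8.6780e+01] 53.71722952103235
shift [0.004 0.007 0.343] turn [-0.002  0.    -0.   ]
```

{"name": "send_rows", "arguments": {
  "rows": [
    {"x": 0.004,"y": 0.006,"z": 0.06,"ax": 0,"ay": 0,"az": 0,"jaw": 0},
    {"x": 0.004,"y": 0.006,"z": 0.12,"ax": 0,"ay": 0,"az": 0,"jaw": 0},
    {"x": 0.004,"y": 0.006,"z": 0.18,"ax": 0,"ay": 0,"az": 0,"jaw": 0},
    {"x": 0.004,"y": 0.006,"z": 0.23,"ax": 0,"ay": 0,"az": 0,"jaw": 0},
    {"x": 0.004,"y": 0.006,"z": 0.27,"ax": 0,"ay": 0,"az": 0,"jaw": 0},
    {"x": 0.004,"y": 0.006,"z": 0.3,"ax": 0,"ay": 0,"az": 0,"jaw": 0},
    {"x": 0.004,"y": 0.006,"z": 0.32,"ax": 0,"ay": 0,"az": 0,"jaw": 0},
    {"x": 0.004,"y": 0.006,"z": 0.33,"ax": 0,"ay": 0,"az": 0,"jaw": 0},
    {"x": 0.004,"y": 0.006,"z": 0.335,"ax": 0,"ay": 0,"az": 0,"jaw": 0},
    {"x": 0.004,"y": 0.006,"z": 0.34,"ax": 0,"ay": 0,"az": 0,"jaw": 0}
  ]
}}

```text
time: 21.7
tool_pos: [656.4, 124.2, 31.3]
tcp_rot: [3.141, -0.0, 1.514]
contact_force: [0.0, 0.6, -2.7]
grip_width: 53.9
finger_force: 30.0
```

Expected contact is at 28.7, so I lower about 2.5 mm more, release and lift. Opening stays small.

{"name": "send_rows", "arguments": {
  "rows": [
    {"x": 0,"y": -0.002,"z": 0.006,"ax": 0,"ay": 0,"az": 0,"jaw": 0},
    {"x": 0,"y": -0.002,"z": 0.011,"ax": 0,"ay": 0,"az": 0,"jaw": 0},
    {"x": 0,"y": -0.002,"z": 0.013,"ax": 0,"ay": 0,"az": 0,"jaw": 0},
    {"x": 0,"y": -0.002,"z": 0.013,"ax": 0,"ay": 0,"az": 0,"jaw": 0.5},
    {"x": 0,"y": -0.002,"z": 0.013,"ax": 0,"ay": 0,"az": 0,"jaw": 0.6},
    {"x": 0,"y": -0.002,"z": 0.013,"ax": 0,"ay": 0,"az": 0,"jaw": 0.6},
    {"x": 0,"y": -0.002,"z": -0.05,"ax": 0,"ay": 0,"az": 0,"jaw": 0.6},
    {"x": 0,"y": -0.002,"z": -0.2,"ax": 0,"ay": 0,"az": 0,"jaw": 0.6},
    {"x": 0,"y": -0.002,"z": -0.4,"ax": 0,"ay": 0,"az": 0,"jaw": 0.6},
    {"x": 0,"y": -0.002,"z": -0.55,"ax": 0,"ay": 0,"az": 0,"jaw": 0.6}
  ]
}}

```text
time: 22.95
tool_pos: [656.4, 124.2, 144.2]
tcp_rot: [3.139, -0.0, 1.514]
contact_force: [-0.1, 0.3, -0.2]
grip_width: 73.3
finger_force: 0.0
```

Run:
```python
from h import *
o=bot.get_obs(); print(np.round(o['tool_pos'],1))
wrect('w5',45,95,(655,123),55)
to(613,230,145,50); to(570.2,336.6,145,14.6,(613,230,145,50))
```

```text
[656.4 124.2 144.2]
w5 [655.3 123.2] [80.  54.2] 86.6 n 7068 z [49.5 67.2 77.4]
shift [ 0.514 -0.256  0.016] turn [ 0.008 -0.004  0.613]
shift [ 0.271 -0.507 -0.   ] turn [-0.   -0.    0.59]
```

The two-pole sits at (655.3,123.2), angle 86.6°, flat. Now the relay.

{"name": "send_rows", "arguments": {
  "rows": [
    {"x": 0.03,"y": -0.02,"z": 0,"ax": 0,"ay": 0,"az": 0.04,"jaw": 0.6},
    {"x": 0.09,"y": -0.05,"z": 0,"ax": 0,"ay": 0,"az": 0.11,"jaw": 0.6},
    {"x": 0.16,"y": -0.08,"z": 0,"ax": 0,"ay": 0,"az": 0.19,"jaw": 0.6},
    {"x": 0.24,"y": -0.12,"z": 0,"ax": 0,"ay": 0,"az": 0.28,"jaw": 0.6},
    {"x": 0.32,"y": -0.16,"z": 0,"ax": 0,"ay": 0,"az": 0.38,"jaw": 0.6},
    {"x": 0.4,"y": -0.2,"z": 0,"ax": 0,"ay": 0,"az": 0.47,"jaw": 0.6},
    {"x": 0.46,"y": -0.23,"z": 0,"ax": 0,"ay": 0,"az": 0.55,"jaw": 0.6},
    {"x": 0.5,"y": -0.25,"z": 0,"ax": 0,"ay": 0,"az": 0.6,"jaw": 0.6},
    {"x": 0.514,"y": -0.256,"z": 0,"ax": 0,"ay": 0,"az": 0.613,"jaw": 0.6},
    {"x": 0.514,"y": -0.256,"z": 0,"ax": 0,"ay": 0,"az": 0.613,"jaw": 0.6}
  ]
}}

```text
time: 24.25
tool_pos: [610.6, 229.7, 141.5]
tcp_rot: [3.141, -0.0, 0.873]
contact_force: [0.6, -0.2, -0.6]
grip_width: 73.2
finger_force: 0.0
```

{"name": "send_rows", "arguments": {
  "rows": [
    {"x": 0.02,"y": -0.03,"z": 0,"ax": 0,"ay": 0,"az": 0.04,"jaw": 0.5},
    {"x": 0.05,"y": -0.09,"z": 0,"ax": 0,"ay": 0,"az": 0.11,"jaw": 0.5},
    {"x": 0.09,"y": -0.16,"z": 0,"ax": 0,"ay": 0,"az": 0.19,"jaw": 0.5},
    {"x": 0.13,"y": -0.24,"z": 0,"ax": 0,"ay": 0,"az": 0.28,"jaw": 0.5},
    {"x": 0.17,"y": -0.32,"z": 0,"ax": 0,"ay": 0,"az": 0.37,"jaw": 0.5},
    {"x": 0.21,"y": -0.4,"z": 0,"ax": 0,"ay": 0,"az": 0.46,"jaw": 0.5},
    {"x": 0.25,"y": -0.46,"z": 0,"ax": 0,"ay": 0,"az": 0.54,"jaw": 0.5},
    {"x": 0.27,"y": -0.5,"z": 0,"ax": 0,"ay": 0,"az": 0.58,"jaw": 0.5},
    {"x": 0.271,"y": -0.507,"z": 0,"ax": 0,"ay": 0,"az": 0.59,"jaw": 0.5},
    {"x": 0.271,"y": -0.507,"z": 0,"ax": 0,"ay": 0,"az": 0.59,"jaw": 0.5}
  ]
}}

```text
time: 25.5
tool_pos: [568.0, 335.9, 141.2]
tcp_rot: [3.141, -0.0, 0.255]
contact_force: [0.1, -0.9, -0.2]
grip_width: 68.8
finger_force: 0.0
```

Run:
```python
from h import *
o=bot.get_obs(); print(np.round(o['tool_pos'],1),np.round(np.degrees(o['tcp_rot']),2),o['grip_width'])
wrect('w6',12,80,(570,336.5),50); wrect('w6b',45,80,(570,336.5),50)
to(570,336.6,31.5,14.6)
```

```text
[568.  335.9 141.2] [ 1.7999e+02 -1.0000e-02  1.4620e+01] 68.75780245537551
w6 [576.8 337.1] [48.1 39.5] 14.1 n 3393 z [17.5 60.2 62.2]
w6b [571.2 335.3] [35.9 35.8] 14.1 n 2372 z [47.2 60.6 62.2]
shift [ 0.01  -0.001  0.549] turn [ 0. -0. -0.]
```

View pics/w6.png

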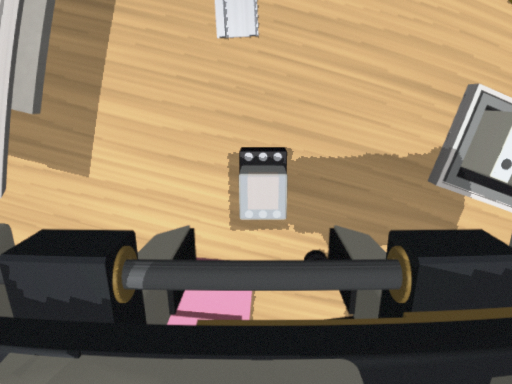

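The wrist view shows the relay with its milky cube at (262,190), centred. The small knob at (316,258) is out of the finger lane. I descend and grip the cube.

{"name": "send_rows", "arguments": {
  "rows": [
    {"x": 0.014,"y": 0.004,"z": 0.05,"ax": 0,"ay": 0,"az": 0,"jaw": 0.5},
    {"x": 0.014,"y": 0.004,"z": 0.13,"ax": 0,"ay": 0,"az": 0,"jaw": 0.5},
    {"x": 0.014,"y": 0.004,"z": 0.23,"ax": 0,"ay": 0,"az": 0,"jaw": 0.5},
    {"x": 0.014,"y": 0.004,"z": 0.34,"ax": 0,"ay": 0,"az": 0,"jaw": 0.5},
    {"x": 0.014,"y": 0.004,"z": 0.45,"ax": 0,"ay": 0,"az": 0,"jaw": 0.5},
    {"x": 0.014,"y": 0.004,"z": 0.52,"ax": 0,"ay": 0,"az": 0,"jaw": 0.5},
    {"x": 0.014,"y": 0.004,"z": 0.545,"ax": 0,"ay": 0,"az": 0,"jaw": 0.5},
    {"x": 0.014,"y": 0.004,"z": 0.545,"ax": 0,"ay": 0,"az": 0,"jaw": 0.2},
    {"x": 0.014,"y": 0.004,"z": 0.545,"ax": 0,"ay": 0,"az": 0,"jaw": -0.4},
    {"x": 0.014,"y": 0.004,"z": 0.545,"ax": 0,"ay": 0,"az": 0,"jaw": -0.4}
  ]
}}

```text
time: 26.85
tool_pos: [571.0, 336.6, 33.0]
tcp_rot: [-3.141, -0.002, 0.255]
contact_force: [-0.2, 0.1, -0.4]
grip_width: 43.1
finger_force: 0.0
```

{"name": "send_rows", "arguments": {
  "rows": [
    {"x": 0,"y": 0,"z": 0,"ax": 0,"ay": 0,"az": 0,"jaw": -0.4},
    {"x": 0,"y": 0,"z": 0,"ax": 0,"ay": 0,"az": 0,"jaw": -0.4},
    {"x": 0,"y": 0,"z": -0.03,"ax": 0,"ay": 0,"az": 0,"jaw": -0.4},
    {"x": 0,"y": 0,"z": -0.1,"ax": 0,"ay": 0,"az": 0,"jaw": -0.4},
    {"x": 0,"y": 0,"z": -0.2,"ax": 0,"ay": 0,"az": 0,"jaw": -0.4},
    {"x": 0,"y": 0,"z": -0.3,"ax": 0,"ay": 0,"az": 0,"jaw": -0.4},
    {"x": 0,"y": 0,"z": -0.4,"ax": 0,"ay": 0,"az": 0,"jaw": -0.4},
    {"x": 0,"y": 0,"z": -0.5,"ax": 0,"ay": 0,"az": 0,"jaw": -0.4},
    {"x": 0,"y": 0,"z": -0.57,"ax": 0,"ay": 0,"az": 0,"jaw": -0.4},
    {"x": 0,"y": 0,"z": -0.6,"ax": 0,"ay": 0,"az": 0,"jaw": -0.4}
  ]
}}

```text
time: 28.1
tool_pos: [570.9, 336.5, 153.4]
tcp_rot: [-3.141, -0.002, 0.255]
contact_force: [0.3, -0.1, -0.5]
grip_width: 35.6
finger_force: 30.0
```

Run:
```python
from h import *
print(pose()[:3,3]); to(580,190,160,38.6)
to(610,45,160,62.7,(580,190,160,38.6)); to(642.6,-100.8,150,86.8,(610,45,160,62.7))
```

```text
[570.89619712 336.48773295 153.43260736]
shift [-0.14   0.72  -0.033] turn [-0.    -0.002 -0.4  ]
shift [-0.335  0.66   0.   ] turn [ 0.     0.    -0.402]
shift [-0.573  0.479  0.05 ] turn [-0.     0.    -0.402]
```

{"name": "send_rows", "arguments": {
  "rows": [
    {"x": -0.01,"y": 0.05,"z": 0,"ax": 0,"ay": 0,"az": -0.03,"jaw": -0.4},
    {"x": -0.03,"y": 0.14,"z": -0.01,"ax": 0,"ay": 0,"az": -0.08,"jaw": -0.4},
    {"x": -0.05,"y": 0.24,"z": -0.02,"ax": 0,"ay": 0,"az": -0.13,"jaw": -0.4},
    {"x": -0.07,"y": 0.34,"z": -0.03,"ax": 0,"ay": 0,"az": -0.19,"jaw": -0.4},
    {"x": -0.09,"y": 0.45,"z": -0.03,"ax": 0,"ay": 0,"az": -0.25,"jaw": -0.4},
    {"x": -0.11,"y": 0.55,"z": -0.03,"ax": 0,"ay": 0,"az": -0.31,"jaw": -0.4},
    {"x": -0.12,"y": 0.64,"z": -0.03,"ax": 0,"ay": 0,"az": -0.36,"jaw": -0.4},
    {"x": -0.14,"y": 0.7,"z": -0.03,"ax": 0,"ay": 0,"az": -0.39,"jaw": -0.4},
    {"x": -0.14,"y": 0.72,"z": -0.033,"ax": 0,"ay": 0,"az": -0.4,"jaw": -0.4},
    {"x": -0.14,"y": 0.72,"z": -0.033,"ax": 0,"ay": 0,"az": -0.4,"jaw": -0.4}
  ]
}}

```text
time: 29.35
tool_pos: [579.8, 190.0, 158.6]
tcp_rot: [-3.141, 0.0, 0.673]
contact_force: [-0.3, 0.7, -1.6]
grip_width: 35.7
finger_force: 30.0
```

{"name": "send_rows", "arguments": {
  "rows": [
    {"x": -0.02,"y": 0.04,"z": 0,"ax": 0,"ay": 0,"az": -0.03,"jaw": -0.4},
    {"x": -0.06,"y": 0.12,"z": 0,"ax": 0,"ay": 0,"az": -0.08,"jaw": -0.4},
    {"x": -0.11,"y": 0.22,"z": 0,"ax": 0,"ay": 0,"az": -0.13,"jaw": -0.4},
    {"x": -0.16,"y": 0.32,"z": 0,"ax": 0,"ay": 0,"az": -0.19,"jaw": -0.4},
    {"x": -0.21,"y": 0.42,"z": 0,"ax": 0,"ay": 0,"az": -0.25,"jaw": -0.4},
    {"x": -0.26,"y": 0.52,"z": 0,"ax": 0,"ay": 0,"az": -0.31,"jaw": -0.4},
    {"x": -0.3,"y": 0.59,"z": 0,"ax": 0,"ay": 0,"az": -0.36,"jaw": -0.4},
    {"x": -0.33,"y": 0.64,"z": 0,"ax": 0,"ay": 0,"az": -0.39,"jaw": -0.4},
    {"x": -0.335,"y": 0.66,"z": 0,"ax": 0,"ay": 0,"az": -0.402,"jaw": -0.4},
    {"x": -0.335,"y": 0.66,"z": 0,"ax": 0,"ay": 0,"az": -0.402,"jaw": -0.4}
  ]
}}

```text
time: 30.6
tool_pos: [609.8, 45.4, 158.6]
tcp_rot: [-3.141, -0.0, 1.094]
contact_force: [-0.0, -0.5, -0.6]
grip_width: 35.8
finger_force: 30.0
```

{"name": "send_rows", "arguments": {
  "rows": [
    {"x": -0.03,"y": 0.03,"z": 0,"ax": 0,"ay": 0,"az": -0.03,"jaw": -0.4},
    {"x": -0.1,"y": 0.09,"z": 0,"ax": 0,"ay": 0,"az": -0.08,"jaw": -0.4},
    {"x": -0.19,"y": 0.16,"z": 0,"ax": 0,"ay": 0,"az": -0.13,"jaw": -0.4},
    {"x": -0.28,"y": 0.24,"z": 0,"ax": 0,"ay": 0,"az": -0.19,"jaw": -0.4},
    {"x": -0.37,"y": 0.31,"z": 0.01,"ax": 0,"ay": 0,"az": -0.25,"jaw": -0.4},
    {"x": -0.45,"y": 0.38,"z": 0.02,"ax": 0,"ay": 0,"az": -0.31,"jaw": -0.4},
    {"x": -0.52,"y": 0.43,"z": 0.03,"ax": 0,"ay": 0,"az": -0.36,"jaw": -0.4},
    {"x": -0.56,"y": 0.47,"z": 0.04,"ax": 0,"ay": 0,"az": -0.39,"jaw": -0.4},
    {"x": -0.573,"y": 0.479,"z": 0.05,"ax": 0,"ay": 0,"az": -0.402,"jaw": -0.4},
    {"x": -0.573,"y": 0.479,"z": 0.05,"ax": 0,"ay": 0,"az": -0.402,"jaw": -0.4}
  ]
}}

```text
time: 31.85
tool_pos: [642.2, -100.1, 148.4]
tcp_rot: [-3.141, -0.0, 1.515]
contact_force: [-0.5, 0.9, -0.9]
grip_width: 35.8
finger_force: 30.0
```

Run:
```python
from h import *
o=bot.get_obs(); print(np.round(o['tool_pos'],1),np.round(np.degrees(o['tcp_rot']),2),o['grip_width'])
to(642.7,-100.8,40,86.8)
T=pose(); im,d=bot.capture('wrist'); save('w7',im)
```

```text
[ 642.2 -100.1  148.4] [-1.7996e+02 -3.0000e-02  8.6820e+01] 35.82510387485703
shift [-0.003  0.003  0.542] turn [-0.001 -0.     0.   ]
```

View pics/w7.png

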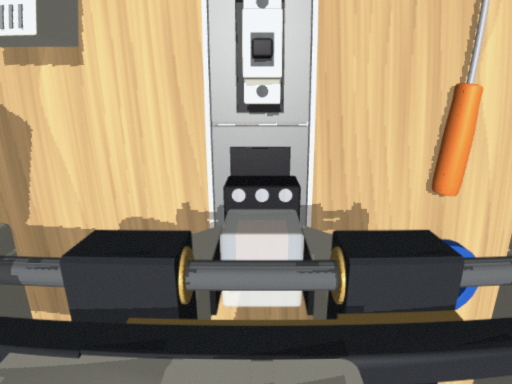

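The relay is held straight over the short pocket: its socket end is at (262,195) with the black floor showing at (260,160). I lower it.

{"name": "send_rows", "arguments": {
  "rows": [
    {"x": -0.003,"y": 0.003,"z": 0.06,"ax": 0,"ay": 0,"az": 0,"jaw": -0.4},
    {"x": -0.003,"y": 0.003,"z": 0.15,"ax": 0,"ay": 0,"az": 0,"jaw": -0.4},
    {"x": -0.003,"y": 0.003,"z": 0.25,"ax": 0,"ay": 0,"az": 0,"jaw": -0.4},
    {"x": -0.003,"y": 0.003,"z": 0.33,"ax": 0,"ay": 0,"az": 0,"jaw": -0.4},
    {"x": -0.003,"y": 0.003,"z": 0.4,"ax": 0,"ay": 0,"az": 0,"jaw": -0.4},
    {"x": -0.003,"y": 0.003,"z": 0.45,"ax": 0,"ay": 0,"az": 0,"jaw": -0.4},
    {"x": -0.003,"y": 0.003,"z": 0.49,"ax": 0,"ay": 0,"az": 0,"jaw": -0.4},
    {"x": -0.003,"y": 0.003,"z": 0.51,"ax": 0,"ay": 0,"az": 0,"jaw": -0.4},
    {"x": -0.003,"y": 0.003,"z": 0.525,"ax": 0,"ay": 0,"az": 0,"jaw": -0.4},
    {"x": -0.003,"y": 0.003,"z": 0.53,"ax": 0,"ay": 0,"az": 0,"jaw": -0.4}
  ]
}}

```text
time: 33.15
tool_pos: [643.0, -101.5, 42.8]
tcp_rot: [3.141, -0.0, 1.515]
contact_force: [1.3, 0.1, -1.4]
grip_width: 36.2
finger_force: 30.0
```

{"name": "send_rows", "arguments": {
  "rows": [
    {"x": 0,"y": 0,"z": 0.006,"ax": 0,"ay": 0,"az": 0,"jaw": -0.4},
    {"x": 0,"y": 0,"z": 0.012,"ax": 0,"ay": 0,"az": 0,"jaw": -0.4},
    {"x": 0,"y": 0,"z": 0.014,"ax": 0,"ay": 0,"az": 0,"jaw": -0.4},
    {"x": 0,"y": 0,"z": 0.014,"ax": 0,"ay": 0,"az": 0,"jaw": 0.1},
    {"x": 0,"y": 0,"z": 0.014,"ax": 0,"ay": 0,"az": 0,"jaw": 0.3},
    {"x": 0,"y": 0,"z": 0.014,"ax": 0,"ay": 0,"az": 0,"jaw": 0.3},
    {"x": 0,"y": 0,"z": -0.05,"ax": 0,"ay": 0,"az": 0,"jaw": 0.3},
    {"x": 0,"y": 0,"z": -0.2,"ax": 0,"ay": 0,"az": 0,"jaw": 0.3},
    {"x": 0,"y": 0,"z": -0.4,"ax": 0,"ay": 0,"az": 0,"jaw": 0.3},
    {"x": 0,"y": 0,"z": -0.55,"ax": 0,"ay": 0,"az": 0,"jaw": 0.3}
  ]
}}

```text
time: 34.4
tool_pos: [643.4, -101.5, 155.7]
tcp_rot: [3.139, 0.0, 1.515]
contact_force: [1.0, -0.4, -0.5]
grip_width: 59.5
finger_force: 0.0
```

{"name": "send_rows", "arguments": {
  "rows": [
    {"x": 0,"y": -0.05,"z": 0,"ax": 0,"ay": 0,"az": 0,"jaw": 0.3},
    {"x": 0,"y": -0.15,"z": 0,"ax": 0,"ay": 0,"az": 0,"jaw": 0.3},
    {"x": 0,"y": -0.25,"z": -0.05,"ax": 0,"ay": 0,"az": 0,"jaw": 0.3},
    {"x": 0,"y": -0.35,"z": -0.1,"ax": 0,"ay": 0,"az": 0,"jaw": 0.3},
    {"x": 0,"y": -0.45,"z": -0.15,"ax": 0,"ay": 0,"az": 0,"jaw": 0.3},
    {"x": 0,"y": -0.55,"z": -0.2,"ax": 0,"ay": 0,"az": 0,"jaw": 0.3},
    {"x": 0,"y": -0.65,"z": -0.2,"ax": 0,"ay": 0,"az": 0,"jaw": 0.3},
    {"x": 0,"y": -0.75,"z": -0.2,"ax": 0,"ay": 0,"az": 0,"jaw": 0.3},
    {"x": 0,"y": -0.8,"z": -0.2,"ax": 0,"ay": 0,"az": 0,"jaw": 0.3},
    {"x": 0,"y": -0.8,"z": -0.2,"ax": 0,"ay": 0,"az": 0,"jaw": 0.3}
  ]
}}

```text
time: 35.65
tool_pos: [482.6, -92.5, 192.6]
tcp_rot: [-3.141, -0.0, 1.515]
contact_force: [0.9, -0.1, -0.0]
grip_width: 59.4
finger_force: 0.0
```

Run:
```python
from h import *
im,d=bot.capture('top'); save('t3',im); P=cloud(d,cam('top'))
for n,u,v,r,zl in [('b2',203,121,26,28),('b1',250,121,26,28),('relay',297,123,20,23),('cube',297,123,20,50),('arr1',399,148,24,40),('arr2',230,205,24,40),('sock',169,214,20,15)]:
    m=np.zeros((384,512),bool); m[v-r:v+r,u-r:u+r]=1; m&=(P[...,2]>zl)&(P[...,2]<95)
    k,l,s,c=cv2.connectedComponentsWithStats(m.astype(np.uint8)); q=P[l==1+np.argmax(s[1:,4])]
    b=cv2.minAreaRect(q[:,:2].astype(np.float32)); print(n,*[np.round(x,1) for x in b],'z',np.round(np.percentile(q[:,2],[50,98]),1))
```

```text
b2 [654.9 124.4] [80.9 55.9] 86.8 z [65. 79.]
b1 [647.7  11.2] [78.9 28.6] 86.8 z [56.1 77.6]
relay [ 641.3 -100.6] [60.2 40.4] 86.2 z [65.8 72.2]
cube [ 641.7 -100.4] [36.4 36.2] 87.3 z [67.9 72.6]
arr1 [ 571.1 -329.5] [27.8 78.8] 2.7 z [61.  65.7]
arr2 [448.3  64.3] [54.2 80. ] 83.0 z [61.6 65.9]
sock [430.1 207.4] [40.2 60.2] 22.1 z [29.2 35.3]
```

View pics/t3.png

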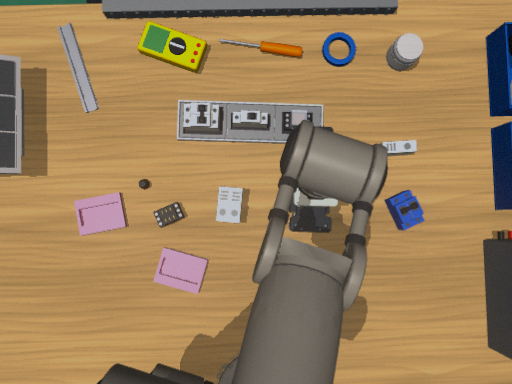

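All three parts are in their pockets: b2 at (203,118), b1 at (250,118), relay at (297,122). The arresters and the empty socket have not moved, and the arm is clear. Handing in.

```bash
python3 -c "
from plant import bot
print(bot.close_job())"
```

```text
the job is handed in; nothing more can be done
None
```

The job is handed in: the one-pole breaker, the two-pole breaker and the relay each measured within about 2 mm of their own pocket centre, aligned and upright, and the arresters and empty socket were not moved; the hand-in gave no verdict.

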